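Eject the tall battery pack and lay it in the tray

ROBOT

A 6-joint arm with a two-finger parallel gripper is mounted at the origin on the work surface. World frame = base frame: x ahead of the robot, y to its left, z up, the work surface at z = 0. Lengths are in m, angles in rad, forces in N, time in s.
With the tool pointing down it reaches from about 0.25 to 0.725 m from the base axis. Payload 4 kg.
Tool frame: the origin (TCP) lies at the very end of the fingers, on their centre line; the grasp point (between the pads) lies 19 mm behind it; z points along the fingers, y is the direction in which the jaws open and shut (so a half turn about z gives the same grasp; the last joint's range is limited). The gripper opens to 85 mm and grips with 20 to 120 N. Pads are 22 mm wide; open, the fingers measure 114 mm over their backs; the gripper's body (76 mm by 85 mm) begins 54 mm behind the grasp point. The pads swing forward as they close: fully open they stand 13 mm farther back than shut.
Start: joints at [1.185, 0.241, 0.005, 1.335, 0, 1.571], TCP at [0.188, 0.463, 0.231] pointing down, gripper open.
Joint ranges: [-2.72, 2.72], [-1.05, 1.87], [-1.09, 1.28], [-1.99, 2.15], [-1.42, 1.44], [-3.14, 3.14]. Speed limits (rad/s): [2.79, 2.79, 3.14, 3.14, 3.14, 3.14].

INTERFACE

Orientations are given as a unit quaternion [x, y, z, w].
In Python, from workcell import bot gives the robot as it stands.
- The arm moves only by the shell command python3 -m crank 'ROWS'. ROWS is JSON, a list that holds one entry, the list of rows, each a list of 5 numbers: the shift along the tool's x, y, z in mm, then the turn about the tool's z in degrees, then the closure in counts, from 0 (fully open) to 255 (shut). In form: [[[tx, ty, tz, turn, grip], ...]]. A call has 1 to 12 rows; each row shifts and turns the pose as measured when the row begins, along the tool's axes as they then stand; what a row does not reach is not made up. A row lasts 1/8 s, in which the tool goes at most 62.5 mm and 10.7 degrees, less where a joint would pass 70% of its speed; a pose out of reach is approached as far as the arm can. A call is refused whole if a number of a shift passes 62.5 or a number of a turn 10.7, either way. A call with a gripper value outside its range is refused whole. The fingers move at their own pace and stop on an object; the grip force is fixed at half the most. Time passes only in rows, so rows that do not move let the fingers close. It gives the time, the measured TCP pose, the force and the opening at its end, in the units of the state.
- bot.get_obs(): the state, without advancing time (a new reading comes with each control period).
- bot.camera(name): name is "side" or "top"; returns a dict with "img" (480x640x3 uint8, blue, green, red), "depth" (480x640 float32, m along the optical axis (not along the pixel's ray), 0 where there is no reading), "fx", "fy", "cx", "cy" (pixels), "D" ([k1, k2, p1, p2, k3] as OpenCV has them; the pictures are not rectified), "R" (3x3) and "t" (3): a world point X has camera coordinates R X + t. Camera axes: x right, y down, z forward; pixel columns grow to the right and rows downward; lengths in m; the calibration is good to about 2 mm. A picture is of the moment at which its call begins.
- bot.job_done(): hands the job in, once; it reports no verdict.
The state is a dict: "clock": time; "joint_pos": joint angles; "joint_vel": joint speeds; "tau": joint torques, N m; "eef_pos": TCP position; "tool_rot": TCP orientation; "ft_force": force on the tool from outside, world axes, zero at the start; "ft_torque": the same for the moment, N m; "grip_width": finger opening in m.
Only numpy, scipy, OpenCV 4.12 (cv2) and the standard library are available. Lean on these libraries where they do the work, as an engineer would, in place of code of your own. Each camera call takes 0.05 s, during which the arm holds its last target.

TASK

Two tool-battery packs sit in charging docks. Press the steel ejector slide of the dock that holds the tall pack all the way so that it pushes the pack out to its second catch, then draw the pack straight out of the rails and set it down gently (no dropping), upright and flat inside the plywood tray, with the ejector left sprung back. Leave the slim pack docked and its ejector alone, and do not disturb the can, tin and spanner.

Things in the scene. Friction and masses are not known exactly. Their poses are not given: they have to be found in the camera images.
- pack_tall: The tall (80 mm high) battery pack, grey with a black foot. Foot 100 (x) x 78 (y) x 12 mm high, above it a body 100 x 54 mm, gripped across y. Origin at the centre of its underside, z up; x is its long axis, parallel to the dock's x. It starts in dock_1.
- pack_slim: The slim (36 mm high) battery pack, grey with a black foot. Foot 100 (x) x 78 (y) x 12 mm high, above it a body 100 x 54 mm, gripped across y. Origin at the centre of its underside, z up; x is its long axis, parallel to the dock's x. It starts in dock_2 and stays there.
- dock_1: Black battery dock fixed to the bench, holding the tall pack. Base plate 230 (x) x 104 (y) x 12 mm high; origin at the centre of its underside. The pack leaves towards its -x end (the end nearest the robot). Seated, the pack's centre is at x = +20 mm; ejected to the second catch, about -26 mm; free of the rails beyond -60 mm. A sprung catch (5 to 8 N) holds it in the first two places.
- dock_1_mouth (a point): Mouth (-x end) of dock_1's two side rails: at dock x = -10 mm, y = 0, 12 mm above the bench (top of the base plate, on which the pack slides). The rails run from here 75 mm to +x, tops 31 mm above the bench; their lips (inner edges at y = +-31.5 mm) hold down the pack's foot with 2.5 mm side play, so it moves along x only. Before the mouth is a 105 mm open apron. Axes as dock_1.
- dock_2: A dock just like dock_1, with its own ejector, holding the slim pack. Origin and axes as for dock_1.
- ejector_1_slide (a joint): Ejector slide of dock_1: 0 at rest, grows to 0.048 m (fully pressed) as its plate is pushed towards the dock's -x; a spring (2.5 to 5 N) brings it back when let go. With pack and catch 10 to 18 N are needed.
- ejector_1_pad (a point): Middle of the push face (looking to dock +x) of dock_1's ejector: an upright steel plate 8 mm thick (x), 44 mm wide, top 110 mm above the bench, standing behind the pack. The point is 85 mm above the bench, at dock x = +79 mm at rest, and moves with the slide. A fixed stop 34 mm high stands at dock x = +105 to +115 mm. Axes as the dock's.
- ejector_2_slide (a joint): Ejector slide of dock_2: 0 at rest, grows to 0.048 m (fully pressed) as its plate is pushed towards the dock's -x; a spring (2.5 to 5 N) brings it back when let go. With pack and catch 10 to 18 N are needed. To be left alone.
- tray: Open plywood tray fixed to the bench, 166 (x) x 140 (y) x 25 mm high outside, walls and floor 5 mm thick (inside 156 x 130 mm, inner floor 5 mm above the bench); origin at the centre of its underside.
- spray_can: Bystander: upright spray can, 54 mm across, 160 mm high; origin at the centre of its underside.
- tin: Bystander: upright white tin, 90 mm across, 85 mm high; origin at the centre of its underside.
- spanner: Bystander: steel spanner 190 mm long, lying flat beyond the docks; origin mid-length on its underside, x along it.
Not all that is in view belongs to the job. Leave any green or purple look-alike of the pack_tall alone. What is shaped like the pack_slim but turquoise is not meant.

How it is judged:
By the outcome, as a careful person would: the job done as asked, in the order asked, and still so for the second after the job is handed in, with the robot touching nothing.
It also fails if it takes over 58 s, if anything falls off the work surface, if the arm or the gripper's body presses on something with over 40 N, if the wrist force passes 120 N, or if a joint passes its speed limit or range.

## Working session

There is one attempt and no reset: what is moved stays moved. The work goes in short steps, Python scripts to look and compute and a shell command to move; the robot and the scene stay as the last step left them, time stands still between calls to the robot, and variables do not carry over. Pictures are saved under pics/ and viewed, and the job is handed in when it is done.

```bash
ls; mkdir -p pics; python3 - <<'E'
from workcell import bot
import cv2,numpy as np
o=bot.get_obs();print({k:np.round(v,3).tolist() for k,v in o.items()})
for n in("side","top"):
    c=bot.camera(n);cv2.imwrite(f"pics/{n}0.png",c["img"]);np.savez(f"{n}0.npz",**c)
    print(n,c["fx"],c["fy"],c["cx"],c["cy"],c["D"],c["R"],c["t"],(c["depth"]>0).mean())
E
```

```text
pics
{'clock': 0.0, 'joint_pos': [1.185, 0.241, 0.004, 1.335, 0.0, 1.571], 'joint_vel': [-0.001, 0.002, 0.0, 0.0, -0.001, 0.001], 'tau': [0.001, -37.232, 25.241, 0.017, 0.0, -0.0], 'eef_pos': [0.188, 0.463, 0.23], 'tool_rot': [0.192, 0.981, -0.001, -0.0], 'ft_force': [-0.381, 0.525, 0.277], 'ft_torque': [0.023, 0.026, 0.029], 'grip_width': 0.086}
side 460.7597009570036 460.7597009570036 325.57506823677977 245.6453333026097 [-0.07781991  0.          0.          0.          0.        ] [[ 0.88554865 -0.46454045 -0.00239915]
 [-0.33450433 -0.63406144 -0.69718932]
 [ 0.32235143  0.61819759 -0.71688304]] [-0.4668984   0.22854468  0.9430556 ] 0.996025390625
top 447.0632880366715 447.0632880366715 319.72136466757223 235.8448035791327 [-0.09008638  0.          0.          0.          0.        ] [[-0.02232841 -0.99971664  0.0082514 ]
 [-0.98655213  0.0206962  -0.16213134]
 [ 0.16191463 -0.01176058 -0.98673469]] [0.00668208 0.54032241 1.25007493] 0.9961360677083333
```

View pics/side0.png

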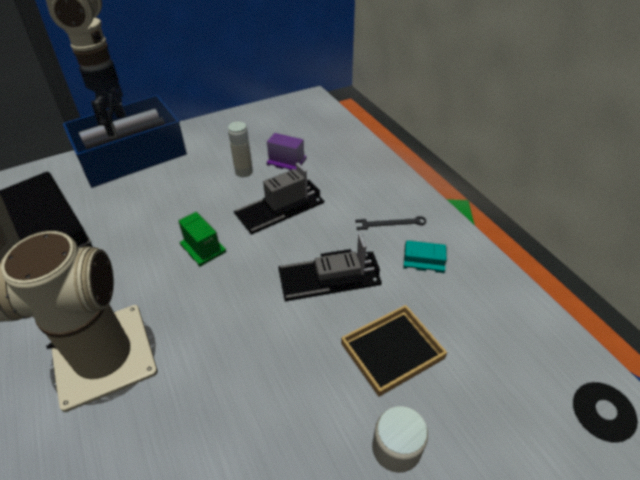

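View pics/top0.png

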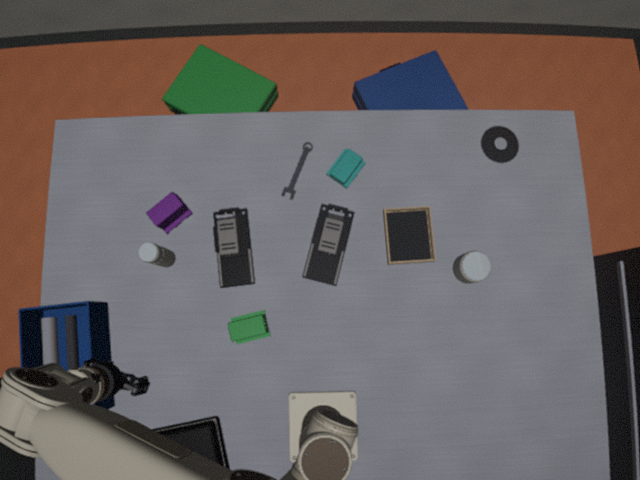

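Side view: tall grey pack in the far dock (286,190); slim grey pack with upright plate in the near dock (340,265). Look-alikes: green (200,237), purple (286,150), turquoise (425,255). Tray is at (394,348). In the top view: tall pack (228,235), slim (330,232), green (249,326), purple (170,212), turquoise (346,168). I choose the grey one at top (228,235); next a close crop and measurement.

```bash
cat > h.py <<'E'
import numpy as np,cv2
def load(f): return dict(np.load(f))
def K(c): return np.array([[c["fx"],0,c["cx"]],[0,c["fy"],c["cy"]],[0,0,1.]])
def ray(c,uv):
    n=cv2.undistortPoints(np.array(uv,float).reshape(-1,1,2),K(c),c["D"]).reshape(-1,2)
    d=np.c_[n,np.ones(len(n))]@c["R"]; o=-c["R"].T@c["t"]
    return o,d
def plane(c,uv,z):
    o,d=ray(c,uv); return o+d*((z-o[2])/d[:,2])[:,None]
def cloud(c):
    v,u=np.mgrid[0:480,0:640]
    n=cv2.undistortPoints(np.c_[u.ravel(),v.ravel()].astype(float).reshape(-1,1,2),K(c),c["D"]).reshape(-1,2)
    z=c["depth"].ravel()
    X=(np.c_[n,np.ones(len(n))]*z[:,None]-c["t"])@c["R"]
    X[z==0]=np.nan
    return X.reshape(480,640,3)
def proj(c,X):
    return cv2.projectPoints(np.array(X,float).reshape(-1,1,3),cv2.Rodrigues(c["R"])[0],c["t"],K(c),c["D"])[0].reshape(-1,2)
E
python3 - <<'E'
from h import *
t=load("top0.npz");s=load("side0.npz")
a=cv2.resize(t["img"][195:300,190:290],None,fx=5,fy=5,interpolation=cv2.INTER_CUBIC)
b=cv2.resize(s["img"][150:245,225:335],None,fx=5,fy=5,interpolation=cv2.INTER_CUBIC)
cv2.imwrite("pics/a.png",cv2.convertScaleAbs(a,alpha=1.5));cv2.imwrite("pics/b.png",cv2.convertScaleAbs(b,alpha=1.5))
C=cloud(t);S=cloud(s)
for n,p in dict(tall=(228,230),slim=(331,228),purp=(168,212),green=(247,326),turq=(346,168),tray=(408,235),can=(149,250),tin=(476,266),bench=(280,280)).items(): print(n,C[p[1],p[0]].round(3))
for n,p in dict(tall=(283,190),slim=(338,262),plate=(290,174),plate2=(362,248),can=(237,128),tin=(402,422)).items(): print(n,S[p[1],p[0]].round(3))
E
```

```text
tall [0.555 0.252 0.091]
slim [ 0.562 -0.038  0.05 ]
purp [0.613 0.428 0.08 ]
green [0.289 0.2   0.08 ]
turq [ 0.746 -0.089  0.035]
tray [ 0.544 -0.27   0.004]
can [0.493 0.45  0.158]
tin [ 0.438 -0.442  0.086]
bench [ 0.418  0.115 -0.   ]
tall [0.522 0.228 0.078]
slim [ 0.541 -0.035  0.046]
plate [0.559 0.263 0.093]
plate2 [ 0.583 -0.067  0.102]
can [0.484 0.443 0.158]
tin [ 0.445 -0.432  0.083]
```

View pics/a.png

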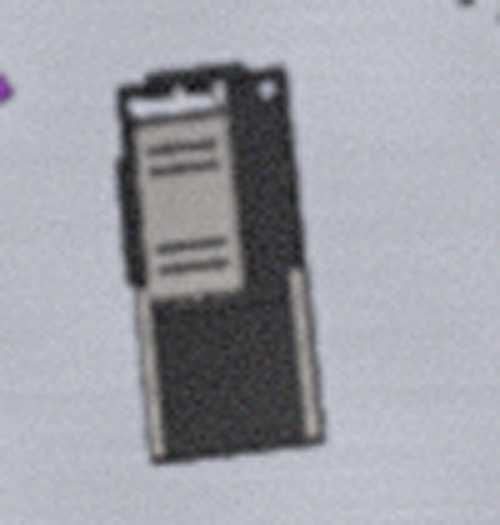

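View pics/b.png

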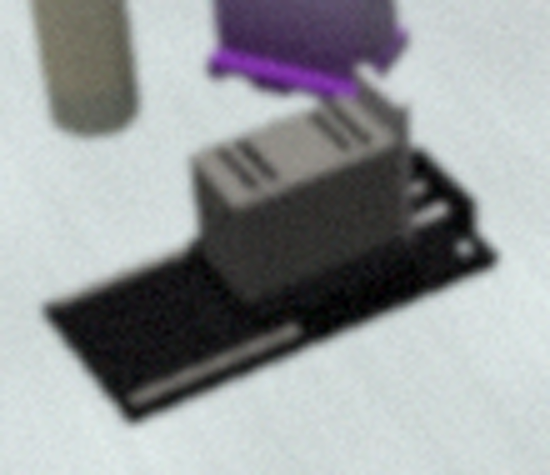

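```bash
python3 - <<'E'
from h import *
t=load("top0.npz");s=load("side0.npz")
im=t["img"]
# dock base dark mask
for n,(x0,y0,x1,y1),z in (("d1",(200,195,270,300),.012),("d2",(290,195,370,295),.012),("tray",(375,195,445,275),.025)):
    g=im[y0:y1,x0:x1].astype(int)
    if n=="tray": m=((g[...,2]-g[...,0])>25)|(g.max(2)<70)
    else: m=(g.max(2)<60)
    m=m.astype(np.uint8)*255
    m=cv2.morphologyEx(m,cv2.MORPH_CLOSE,np.ones((5,5)))
    cs=cv2.findContours(m,0,1)[0];c=max(cs,key=cv2.contourArea).reshape(-1,2)+[x0,y0]
    P=plane(t,c,z)[:,:2]
    r=cv2.minAreaRect((P*1000).astype(np.float32)); print(n,r,cv2.boxPoints(r).round(0).tolist())
C=cloud(t)
# pack tops
for n,(x0,y0,x1,y1),lo,hi in (("tall",(200,195,270,300),.085,.1),("tallplate",(200,195,270,300),.102,.12),("slim",(290,195,370,295),.042,.055),("slimplate",(290,195,370,295),.1,.12)):
    q=C[y0:y1,x0:x1].reshape(-1,3);q=q[(q[:,2]>lo)&(q[:,2]<hi)]
    print(n,len(q), q.mean(0).round(3) if len(q) else '')
    if len(q)>5:print(cv2.minAreaRect((q[:,:2]*1000).astype(np.float32)))
E
```

```text
d1 ((519.486083984375, 253.39186096191406), (231.46107482910156, 104.31645202636719), 5.812946796417236) [[399.0, 294.0], [410.0, 190.0], [640.0, 213.0], [629.0, 317.0]]
d2 ((524.0568237304688, -30.61609649658203), (99.79739379882812, 229.80966186523438), 74.31278991699219) [[400.0, -48.0], [621.0, -110.0], [648.0, -14.0], [427.0, 48.0]]
tray ((542.3770751953125, -269.402099609375), (164.48867797851562, 139.4866180419922), 2.4831225872039795) [[457.0, -203.0], [463.0, -343.0], [628.0, -336.0], [622.0, -196.0]]
tall 678 [0.539 0.253 0.092]
((544.0491333007812, 254.3623809814453), (112.22129821777344, 52.35740661621094), 5.948390007019043)
tallplate 53 [0.593 0.259 0.109]
((592.5018310546875, 258.814697265625), (9.15987777709961, 41.90771484375), 9.133079528808594)
slim 635 [ 0.542 -0.035  0.048]
((542.6547241210938, -34.99270248413086), (53.32894515991211, 102.68095397949219), 74.46327209472656)
slimplate 56 [ 0.594 -0.051  0.109]
((595.038818359375, -50.372806549072266), (42.37215805053711, 9.73106861114502), 73.65650939941406)
```

The crop confirms the grey tall pack with a steel plate behind it: top height 0.092 is 12+80 mm, and the base measures 231x104. Next I cross-check with the side camera and work out the targets.

```bash
cat >> h.py <<'E'
Y1=np.radians(5.88)
O1=np.array([.5195,.2534]);U1=np.array([np.cos(Y1),np.sin(Y1)]);V1=np.array([-U1[1],U1[0]])
def d1(x,y=0): return O1+x*U1+y*V1
def todock(p): p=np.asarray(p)[...,:2]-O1; return np.stack([p@U1,p@V1],-1)
def go(o,xy,z,head):  # tool y heading target (rad); prints shift along current tool axes mm and turn deg
    from scipy.spatial.transform import Rotation as Ro
    R=Ro.from_quat(o["tool_rot"]).as_matrix()
    d=np.r_[xy,z]-o["eef_pos"]; h=np.arctan2(R[1,1],R[0,1])
    dh=(head-h+np.pi/2)%np.pi-np.pi/2
    print("shift now",(R.T@d*1000).round(1),"turn(toolz)",np.degrees(-dh).round(2))
    Rn=Ro.from_euler('z',dh).as_matrix()@R
    print("shift after turning",(Rn.T@d*1000).round(1), "tilt",R[:,2].round(4))
E
python3 - <<'E'
from h import *
from workcell import bot
s=load("side0.npz");S=cloud(s);im=s["img"]
q=S[150:245,225:335].reshape(-1,3)
for n,lo,hi in(("tall",.084,.1),("plate",.100,.118)):
    p=q[(q[:,2]>lo)&(q[:,2]<hi)];p=p[(abs(todock(p))<[.12,.06]).all(1)]
    D=todock(p); print(n,len(p),np.percentile(D,[2,50,98],axis=0).round(4).tolist(),cv2.minAreaRect((p[:,:2]*1000).astype(np.float32)) if len(p)>4 else'')
t=load("top0.npz");q=cloud(t)[195:300,190:290].reshape(-1,3)
for n,lo,hi in(("tall",.084,.098),("plate",.102,.118)):
    p=q[(q[:,2]>lo)&(q[:,2]<hi)];p=p[(abs(todock(p))<[.12,.06]).all(1)]
    print("top",n,np.percentile(todock(p),[2,50,98],axis=0).round(4).tolist())
g=im[150:245,225:335];m=(g.max(2)<55).astype(np.uint8)*255
c=max(cv2.findContours(m,0,1)[0],key=cv2.contourArea).reshape(-1,2)+[225,150]
P=todock(plane(s,c,.012));print("side base min x/max -y",np.percentile(P,[1,99],axis=0))
# tray in side: rim outer at z=.025
x0,y0,x1,y1=330,300,455,400
g=im[y0:y1,x0:x1].astype(int);m=(((g[...,2]-g[...,0])>25)|(g.max(2)<60)).astype(np.uint8)*255
c=max(cv2.findContours(m,0,1)[0],key=cv2.contourArea).reshape(-1,2)+[x0,y0]
print("tray",cv2.minAreaRect((plane(s,c,.025)[:,:2]*1000).astype(np.float32)))
o=bot.get_obs();go(o,d1(.108),.2,Y1+np.pi/2)
E
```

```text
tall 589 [[-0.0337, -0.0282], [0.0161, -0.0054], [0.0688, 0.024]] ((539.7060546875, 254.50372314453125), (110.38481903076172, 58.9004020690918), 5.407212257385254)
plate 57 [[0.066, -0.0234], [0.0695, -0.0028], [0.0747, 0.0194]] ((589.408203125, 260.7514953613281), (9.138777732849121, 47.28755187988281), 6.8980393409729)
top tall [[-0.0298, -0.0268], [0.0192, -0.0023], [0.0702, 0.0233]]
top plate [[0.0694, -0.0229], [0.0729, -0.001], [0.0783, 0.018]]
side base min x/max -y [[-0.11952152 -0.06012669]
 [ 0.11954226  0.0906514 ]]
tray ((538.8389892578125, -272.69989013671875), (173.95570373535156, 147.45571899414062), 2.271562337875366)
shift now [-481.3  -18.4   30.5] turn(toolz) -27.98
shift after turning [-416.4 -242.1   31. ] tilt [-7.0e-04 -1.8e-03 -1.0e+00]
```

```bash
python3 -m crank '[[[-45,0,0,-9.3,255],[-45,0,0,-9.3,255],[-45,0,0,-9.3,255],[-45,-45,0,0,255]]]'; python3 - <<'E'
from h import *
from workcell import bot
o=bot.get_obs();print(o["joint_pos"]);go(o,d1(.108,-.001),.2,Y1+np.pi/2)
E
```

```text
clock: 0.6
eef_pos: [0.3678, 0.3964, 0.2282]
tool_rot: [-0.064, 0.998, -0.002, -0.002]
ft_force: [0.4, 0.2, -0.4]
grip_width: 0.0125
[ 8.22917993e-01  3.27143987e-01  1.14603736e-01  1.36337797e+00
 -1.55409127e-04  6.95170339e-01]
shift now [-240.3 -164.8   27.8] turn(toolz) 1.44
shift after turning [-244.4 -158.7   27.8] tilt [-0.0034 -0.0039 -1.    ]
```

```bash
python3 -m crank '[[[-45,-32,2,1.4,255],[-45,-32,2,0,255],[-45,-32,3,0,255],[-45,-30,5,0,255],[-40,-25,5,0,255],[-20,-10,5,0,255],[0,0,0,0,255]]]'; python3 - <<'E'
from h import *
from workcell import bot
o=bot.get_obs();print(o["joint_pos"].round(2));go(o,d1(.105,-.001),.08,Y1+np.pi/2);print(todock(o["eef_pos"]))
E
```

```text
clock: 1.48
eef_pos: [0.6326, 0.2519, 0.1988]
tool_rot: [-0.048, 0.999, -0.003, -0.006]
ft_force: [-0.1, -0.9, 0.1]
grip_width: 0.0002
[ 0.38  0.64  0.54  1.48 -0.    0.28]
shift now [  6.   12.7 118.8] turn(toolz) -0.35
shift after turning [  6.   12.8 118.8] tilt [-0.0111 -0.0073 -0.9999]
[ 0.1123576 -0.0130435]
```

```bash
python3 -m crank '[[[3,12.7,30,-0.3,255],[0,0,30,0,255],[0,0,30,0,255],[0,0,20,0,255],[0,0,6,0,255],[0,0,0,0,255]]]'; python3 - <<'E'
from h import *
from workcell import bot
o=bot.get_obs();go(o,d1(.105,-.001),.08,Y1+np.pi/2);print(todock(o["eef_pos"]))
for n in("side","top"):
    c=bot.camera(n);np.savez(f"{n}1.npz",**c)
    p=proj(c,o["eef_pos"])[0].astype(int);i=c["img"][max(p[1]-60,0):p[1]+60,p[0]-80:p[0]+80]
    cv2.imwrite(f"pics/{n}1.png",cv2.convertScaleAbs(cv2.resize(i,None,fx=4,fy=4,interpolation=2),alpha=1.4))
E
```

```text
clock: 2.22
eef_pos: [0.6211, 0.2679, 0.0809]
tool_rot: [-0.054, 0.999, -0.003, -0.007]
ft_force: [-0.6, -0.3, -0.2]
grip_width: 0.0005
shift now [-2.5 -5.   0.9] turn(toolz) 0.29
shift after turning [-2.5 -5.   0.9] tilt [-0.014  -0.0064 -0.9999]
[0.10251017 0.00402784]
```

View pics/side1.png

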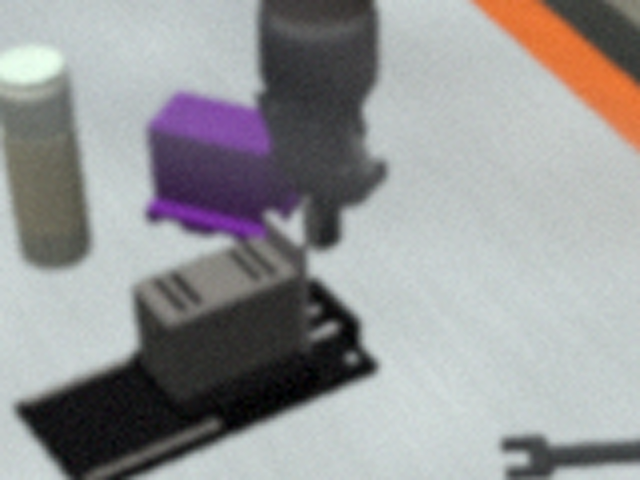

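The side crop shows the closed fingertips at (322,235), just behind the plate at (288,250) and level with its upper part. Now I correct y and approach to contact.

```bash
python3 -m crank '[[[0,-5,0,0.3,255],[0,-1,0,0,255],[4,0,0,0,255],[4,0,0,0,255],[4,0,0,0,255],[4,0,0,0,255],[4,0,0,0,255]]]'; python3 - <<'E'
from h import *
from workcell import bot
o=bot.get_obs();go(o,d1(.042,-.001),.08,Y1+np.pi/2);print(todock(o["eef_pos"]),todock(o["ft_force"][:2]+O1))
E
```

```text
clock: 3.2
eef_pos: [0.6047, 0.2599, 0.0852]
tool_rot: [-0.05, 0.999, -0.002, -0.002]
ft_force: [5.8, 0.3, -4.3]
grip_width: 0.0002
shift now [43.4  1.2  5.4] turn(toolz) -0.1
shift after turning [43.4  1.3  5.4] tilt [-0.0041 -0.0035 -1.    ]
[ 0.08543461 -0.00225693] [ 5.76556319 -0.31451312]
```

```bash
python3 -m crank '[[[5,0,1,0,255],[6,0,1,0,255],[6,0,1,0,255],[6,0,1,0,255],[6,0,1,0,255]]]'; python3 - <<'E'
from h import *
from workcell import bot
o=bot.get_obs();go(o,d1(.042,-.001),.08,Y1+np.pi/2);print(todock(o["eef_pos"]),todock(o["ft_force"][:2]+O1))
E
```

```text
clock: 3.82
eef_pos: [0.5933, 0.2587, 0.0856]
tool_rot: [-0.048, 0.999, 0.0, 0.018]
ft_force: [6.8, -0.0, -0.7]
grip_width: 0.0002
shift now [32.2  1.1  4.5] turn(toolz) -0.34
shift after turning [32.1  1.3  4.5] tilt [ 0.0357  0.002  -0.9994]
[ 0.07396925 -0.00229296] [ 6.76423688 -0.70840703]
```

```bash
python3 -m crank '[[[12,0,1,0,255],[12,0,1,0,255],[12,0,1,0,255]]]'; python3 - <<'E'
from h import *
from workcell import bot
o=bot.get_obs();go(o,d1(.042,-.001),.08,Y1+np.pi/2);print(todock(o["eef_pos"]),todock(o["ft_force"][:2]+O1))
E
```

```text
clock: 4.2
eef_pos: [0.5698, 0.2562, 0.086]
tool_rot: [-0.046, 0.998, 0.001, 0.032]
ft_force: [9.6, -0.5, -0.6]
grip_width: -0.0001
shift now [8.7 1.3 5.4] turn(toolz) -0.55
shift after turning [8.7 1.3 5.4] tilt [ 0.0638  0.0055 -0.9979]
[ 0.05036118 -0.00234297] [ 9.47273242 -1.52111881]
```

```bash
python3 -m crank '[[[12,0,1,0,255]]]'; python3 -m crank '[[[12,0,1,0,255]]]';  python3 - <<'E'
from h import *
from workcell import bot
o=bot.get_obs();go(o,d1(.042,-.001),.08,Y1+np.pi/2);print(todock(o["eef_pos"]),todock(o["ft_force"][:2]+O1))
E
```

```text
clock: 4.32
eef_pos: [0.562, 0.2554, 0.0861]
tool_rot: [-0.046, 0.998, 0.002, 0.037]
ft_force: [9.5, -0.5, -0.8]
grip_width: 0.0002
clock: 4.45
eef_pos: [0.56, 0.2552, 0.0869]
tool_rot: [-0.044, 0.998, 0.002, 0.048]
ft_force: [34.3, 0.9, -19.4]
grip_width: -0.0004
shift now [-0.8  1.4  7. ] turn(toolz) -0.78
shift after turning [-0.9  1.4  7. ] tilt [ 0.0948  0.0083 -0.9955]
[ 0.04046443 -0.00235187] [34.19522646 -2.57650737]
```

```bash
python3 - <<'E'
from h import *
from workcell import bot
for n in("side","top"):
    c=bot.camera(n);np.savez(f"{n}2.npz",**c)
    p=proj(c,[.54,.255,.06])[0].astype(int);i=c["img"][max(p[1]-60,0):p[1]+60,p[0]-80:p[0]+80]
    cv2.imwrite(f"pics/{n}2.png",cv2.convertScaleAbs(cv2.resize(i,None,fx=4,fy=4,interpolation=2),alpha=1.4))
    q=cloud(c).reshape(-1,3);q=q[(q[:,2]>.086)&(q[:,2]<.097)];D=todock(q);D=D[(D[:,0]>-.11)&(D[:,0]<.02)&(abs(D[:,1])<.04)]
    print(n,np.percentile(D,[2,50,98],axis=0).round(4).tolist())
o=bot.get_obs();print(o["ft_force"],todock(o["eef_pos"]))
E
```

```text
side [[-0.0802, -0.0282], [-0.0332, -0.0042], [0.019, 0.0246]]
top [[-0.0331, -0.0269], [0.0014, -0.0202], [0.0183, -0.0056]]
[ 25.390548     1.20278456 -11.62172415] [ 0.0407013  -0.00230816]
```

View pics/side2.png

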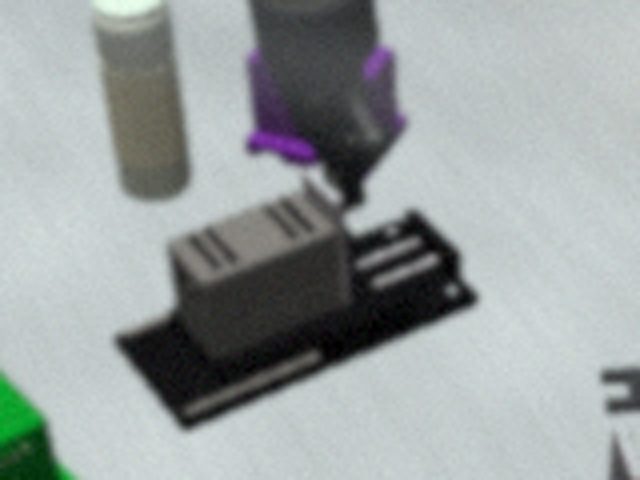

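The side view shows the pack at (260,270) moved out 46.5 mm with the plate right behind it, and the force jumped from 9.5 N to 34 N, so the slide is at its end stop. Now I retract. The pushing built up a tool tilt that I have to watch.

```bash
python3 -m crank '[[[-20,0,0,0,255],[-30,0,0,0,255]]]';python3 -m crank '[[[-12,0,-10,0,255],[0,0,-20,0,255]]]'; python3 -m crank '[[[0,0,-30,0,0],[0,0,-30,0,0],[0,0,-5,0,0],[0,0,0,0,0]]]';  python3 - <<'E'
from h import *
from workcell import bot
o=bot.get_obs();go(o,d1(-.028,-.003),.16,Y1+np.pi/2);print(todock(o["eef_pos"]),o["ft_force"],o["joint_pos"])
E
```

```text
clock: 4.8
eef_pos: [0.6118, 0.26, 0.093]
tool_rot: [-0.044, 0.998, 0.003, 0.05]
ft_force: [0.9, -0.3, 0.2]
grip_width: -0.0002
clock: 5.05
eef_pos: [0.6213, 0.2602, 0.1224]
tool_rot: [-0.044, 0.998, 0.002, 0.048]
ft_force: [-0.2, -0.1, -0.2]
grip_width: 0.0002
clock: 5.55
eef_pos: [0.6141, 0.2597, 0.1887]
tool_rot: [-0.044, 0.998, 0.002, 0.048]
ft_force: [0.5, -0.1, -0.9]
grip_width: 0.0725
shift now [124.9  -1.4  16.9] turn(toolz) -0.83
shift after turning [124.9   0.4  16.9] tilt [ 0.0952  0.009  -0.9954]
[ 0.09473631 -0.00345009] [ 0.5267937  -0.11136543 -0.90559665] [ 0.41372248  0.52201601  0.30498625  1.26284423 -0.03002899  0.32431947]
```

Retracted, and the force is back to zero. The 5.5° tilt lies in the pad plane, so gripping still works. Now I move above the pack, check that the ejector sprang back, then descend.

```bash
python3 -m crank '[[[40,0,4,-0.4,0],[40,0,4,-0.4,0],[30,0,4,0,0],[12,0,4,0,0],[0,0,0,0,0]]]';  python3 - <<'E'
from h import *
from workcell import bot
o=bot.get_obs();go(o,d1(-.027,-.0025),.046,Y1+np.pi/2);print(todock(o["eef_pos"]),o["ft_force"],o["grip_width"])
for n in("side","top"):
    c=bot.camera(n);np.savez(f"{n}3.npz",**c)
    p=proj(c,[.54,.255,.06])[0].astype(int);i=c["img"][max(p[1]-60,0):p[1]+60,p[0]-80:p[0]+80]
    cv2.imwrite(f"pics/{n}3.png",cv2.convertScaleAbs(cv2.resize(i,None,fx=4,fy=4,interpolation=2),alpha=1.4))
    q=cloud(c).reshape(-1,3);q=q[(q[:,2]>.1)&(q[:,2]<.116)];D=todock(q);D=D[(D[:,0]>0.02)&(D[:,0]<.1)&(abs(D[:,1])<.04)]
    print(n,len(D),np.percentile(D,[2,50,98],axis=0).round(4).tolist() if len(D) else '')
E
```

```text
clock: 6.18
eef_pos: [0.4869, 0.2456, 0.1512]
tool_rot: [-0.051, 0.998, -0.001, 0.042]
ft_force: [0.9, -0.9, -0.7]
grip_width: 0.0854
shift now [  2.5   2.5 105.4] turn(toolz) -0.02
shift after turning [  2.5   2.5 105.4] tilt [ 0.0831  0.0031 -0.9965]
[-0.03326484 -0.00440142] [ 0.86901011 -0.87555711 -0.71350132] 0.08544972914464234
side 57 [[0.0662, -0.0214], [0.0688, -0.0028], [0.0751, 0.0212]]
top 55 [[0.0691, -0.0229], [0.0728, -0.002], [0.0797, 0.0182]]
```

View pics/side3.png

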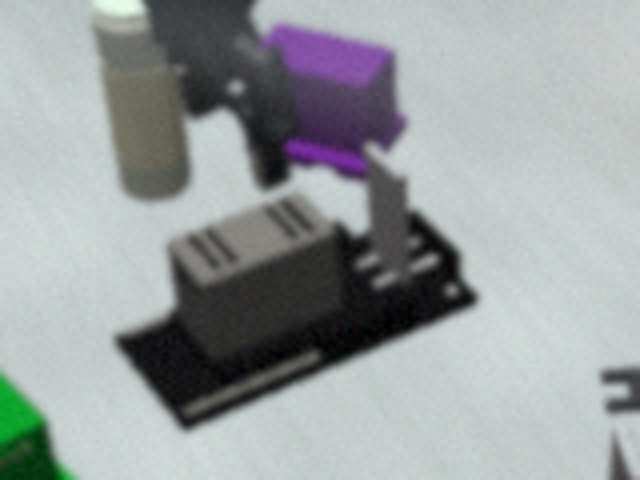

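The plate at (388,220) is back at its rest position (same depth centroid as at the start), and the pack at (260,270) is ejected. Descend.

```bash
python3 -m crank '[[[1,2,25,0,0],[1,1,25,0,0],[1,0,25,0,0],[0,0,18,0,0],[0,0,5,0,0],[0,0,2,0,0]]]';  python3 - <<'E'
from h import *
from workcell import bot
o=bot.get_obs();go(o,d1(-.027,-.0025),.046,Y1+np.pi/2);print(todock(o["eef_pos"]),o["ft_force"],o["grip_width"])
E
```

```text
clock: 7.02
eef_pos: [0.5013, 0.2509, 0.0501]
tool_rot: [-0.049, 0.998, 0.001, 0.046]
ft_force: [0.2, -0.2, 0.4]
grip_width: 0.0854
shift now [ 9.  -1.9  3.3] turn(toolz) -0.21
shift after turning [ 9.  -1.9  3.3] tilt [ 0.0916  0.0068 -0.9958]
[-0.01833534 -0.00059128] [ 0.20711582 -0.21054648  0.38885484] 0.08542371356119616
```

```bash
python3 -m crank '[[[9,-2,2,0,0],[0,0,0,0,0],[0,0,0,0,255],[0,0,0,0,255],[0,0,0,0,255],[0,0,0,0,255],[0,0,0,0,255],[0,0,0,0,255]]]';  python3 - <<'E'
from h import *
from workcell import bot
o=bot.get_obs();go(o,d1(-.078,-.0025),o["eef_pos"][2],Y1+np.pi/2);print(todock(o["eef_pos"]),o["ft_force"],o["grip_width"])
E
```

```text
clock: 8.02
eef_pos: [0.4938, 0.2494, 0.0498]
tool_rot: [-0.05, 0.998, 0.003, 0.048]
ft_force: [-1.0, -0.3, -0.2]
grip_width: 0.0536
shift now [51.8 -1.4 -5. ] turn(toolz) -0.18
shift after turning [51.8 -1.2 -5. ] tilt [ 0.0954  0.0106 -0.9954]
[-0.0260014  -0.00131278] [-0.97021775 -0.33583486 -0.22749979] 0.05363200456503392
```

Gripped (53.6 mm matches the 54 mm body). Draw out.

```bash
python3 -m crank '[[[10,0,-1,0,255],[12,0,-1.2,0,255],[12,0,-1.2,0,255]]]';  python3 - <<'E'
from h import *
from workcell import bot
o=bot.get_obs();go(o,d1(-.078,-.0013),.0498,Y1+np.pi/2);print(todock(o["eef_pos"]),o["ft_force"],o["grip_width"])
E
```

```text
clock: 8.4
eef_pos: [0.46, 0.2459, 0.0501]
tool_rot: [-0.049, 0.998, 0.003, 0.05]
ft_force: [1.7, -0.5, -3.1]
grip_width: 0.0536
shift now [17.9 -0.  -1.5] turn(toolz) -0.26
shift after turning [17.9  0.  -1.5] tilt [ 0.0991  0.0107 -0.995 ]
[-0.05999899 -0.00133523] [ 1.74732681 -0.46334323 -3.0609504 ] 0.05364769996201414
```

```bash
python3 -m crank '[[[12,0,-1.2,0,255],[12,0,-1.2,0,255],[4,0,-0.4,0,255],[0,0,0,0,255]]]';  python3 - <<'E'
from h import *
from workcell import bot
o=bot.get_obs();go(o,d1(-.088,-.0013),.2,Y1+np.pi/2);print(todock(o["eef_pos"]),o["ft_force"],o["grip_width"])
for n in("side",):
    c=bot.camera(n);np.savez(f"{n}4.npz",**c)
    p=proj(c,[.5,.255,.06])[0].astype(int);i=c["img"][max(p[1]-60,0):p[1]+60,p[0]-80:p[0]+80]
    cv2.imwrite(f"pics/{n}4.png",cv2.convertScaleAbs(cv2.resize(i,None,fx=4,fy=4,interpolation=2),alpha=1.4))
E
```

```text
clock: 8.9
eef_pos: [0.4272, 0.2424, 0.0499]
tool_rot: [-0.05, 0.998, 0.003, 0.049]
ft_force: [2.1, -0.2, -3.4]
grip_width: 0.0533
shift now [ -19.5    0.2 -149. ] turn(toolz) -0.18
shift after turning [ -19.5    0.2 -149. ] tilt [ 0.0967  0.0101 -0.9953]
[-0.09290268 -0.0014461 ] [ 2.11090277 -0.20053577 -3.44820735] 0.053319322923683764
```

View pics/side4.png

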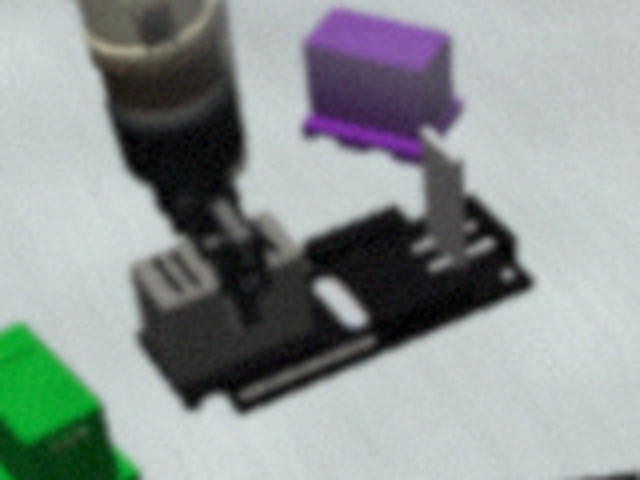

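The pack at (215,310) is clear of the rails on the apron and the plate at (445,200) is at rest. Lift straight up.

```bash
python3 -m crank '[[[-1,0,-10,0,255],[-2,0,-20,0,255],[-3,0,-30,0,255],[-3,0,-30,0,255],[-3,0,-30,0,255],[-2,0,-15,0,255],[0,0,0,0,255]]]';  python3 - <<'E'
from h import *
from workcell import bot
o=bot.get_obs();go(o,[.542,-.270],.2,np.radians(92.4));print(todock(o["eef_pos"]),o["ft_force"],o["grip_width"],o["joint_pos"].round(2))
c=bot.camera("side")
p=proj(c,[.5,.255,.1])[0].astype(int);i=c["img"][max(p[1]-80,0):p[1]+60,p[0]-80:p[0]+80]
cv2.imwrite("pics/side5.png",cv2.convertScaleAbs(cv2.resize(i,None,fx=4,fy=4,interpolation=2),alpha=1.4))
E
```

```text
clock: 9.82
eef_pos: [0.423, 0.2389, 0.1857]
tool_rot: [-0.049, 0.998, -0.001, 0.039]
ft_force: [0.3, -0.3, -7.1]
grip_width: 0.053
shift now [ -69.  -518.3   -5.4] turn(toolz) 3.25
shift after turning [ -98.2 -513.6   -3.2] tilt [ 0.0786  0.001  -0.9969]
[-0.09749831 -0.00448585] [ 0.32482495 -0.30820633 -7.11540122] 0.05304149867761141 [ 0.54  0.19 -0.19  1.13 -0.04  0.44]
```

View pics/side5.png

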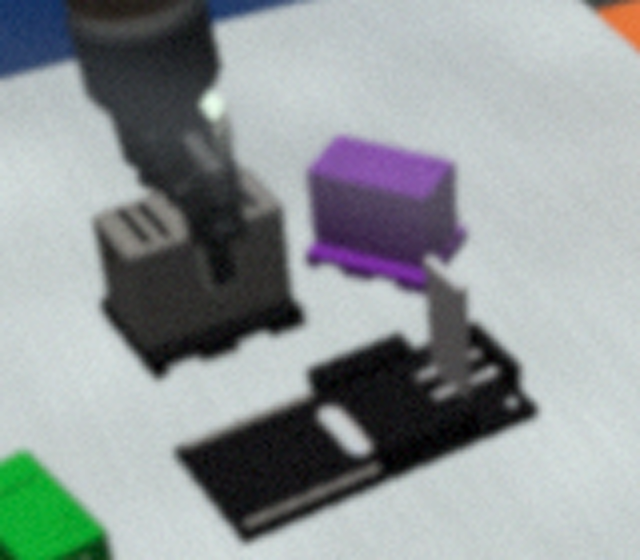

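Pack held (about 7 N) and clear. Carry to the tray.

```bash
python3 -m crank '[[[-4,-20,-1,1,255],[-7,-38,-1,1,255],[-8,-42,-1,1,255],[-8,-42,0,0,255],[-8,-42,0,0,255],[-8,-42,0,0,255]]]';  python3 - <<'E'
from h import *
from workcell import bot
o=bot.get_obs();go(o,[.542,-.270],.2,np.radians(92.4));print(o["eef_pos"],o["ft_force"],o["grip_width"],o["joint_pos"].round(2))
E
```

```text
clock: 10.62
eef_pos: [0.4734, 0.0107, 0.183]
tool_rot: [-0.026, 0.999, -0.002, 0.029]
ft_force: [1.5, 0.0, -6.1]
grip_width: 0.0537
shift now [ -54.5 -284.   -12. ] turn(toolz) 0.62
shift after turning [ -57.5 -283.4  -11.8] tilt [ 0.0589 -0.0033 -0.9983]
[0.47343568 0.01070333 0.18304689] [ 1.52785018  0.04049974 -6.11284325] 0.05366155495678747 [ 0.03  0.17 -0.21  1.13 -0.   -0.03]
```

```bash
python3 -m crank '[[[-8,-42,-2,0.6,255],[-8,-42,-2,0,255],[-8,-42,-2,0,255],[-8,-42,-2,0,255],[-8,-35,-2,0,255],[-6,-20,-1,0,255],[0,0,0,0,255],[0,0,0,0,255]]]';  python3 - <<'E'
from h import *
from workcell import bot
o=bot.get_obs();go(o,[.542,-.270],.15,np.radians(92.4));print(o["eef_pos"],o["ft_force"],o["grip_width"],o["joint_pos"].round(2))
E
```

```text
clock: 11.62
eef_pos: [0.5205, -0.2189, 0.1826]
tool_rot: [-0.018, 1.0, 0.002, 0.016]
ft_force: [-0.4, 0.1, -6.0]
grip_width: 0.0533
shift now [-18.6 -52.   33.1] turn(toolz) -0.35
shift after turning [-18.3 -52.1  33.1] tilt [ 0.0318  0.0046 -0.9995]
[ 0.52052323 -0.2188568   0.18264532] [-0.42314582  0.06410069 -5.95617793] 0.05328083124957097 [-0.41  0.37  0.06  1.23  0.02 -0.44]
```

```bash
python3 -m crank '[[[-10,-30,1,0,255],[-8,-18,10,0,255],[-1,-3,20,0,255],[0,0,25,0,255],[0,0,20,0,255],[0,0,10,0,255],[0,0,0,0,255]]]';  python3 - <<'E'
from h import *
from workcell import bot
o=bot.get_obs();go(o,[.542,-.270],.045,np.radians(92.4));print(o["eef_pos"],o["ft_force"],o["grip_width"])
for n in("side","top"):
    c=bot.camera(n);np.savez(f"{n}6.npz",**c)
    p=proj(c,[.54,-.27,.05])[0].astype(int);i=c["img"][max(p[1]-75,0):p[1]+55,p[0]-80:p[0]+80]
    cv2.imwrite(f"pics/{n}6.png",cv2.convertScaleAbs(cv2.resize(i,None,fx=4,fy=4,interpolation=2),alpha=1.4))
E
```

```text
clock: 12.5
eef_pos: [0.5425, -0.2631, 0.0889]
tool_rot: [-0.021, 1.0, 0.006, 0.012]
ft_force: [-0.8, -0.6, -6.4]
grip_width: 0.0533
shift now [ 1.8 -7.4 43.7] turn(toolz) 0.03
shift after turning [ 1.8 -7.4 43.7] tilt [ 0.0234  0.0125 -0.9996]
[ 0.54247077 -0.26306882  0.0888535 ] [-0.82695871 -0.56344574 -6.42840553] 0.05325749872029977
```

View pics/side6.png

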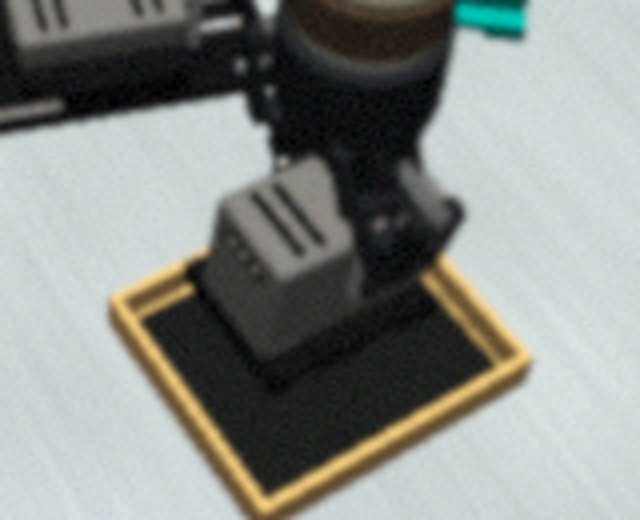

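View pics/top6.png

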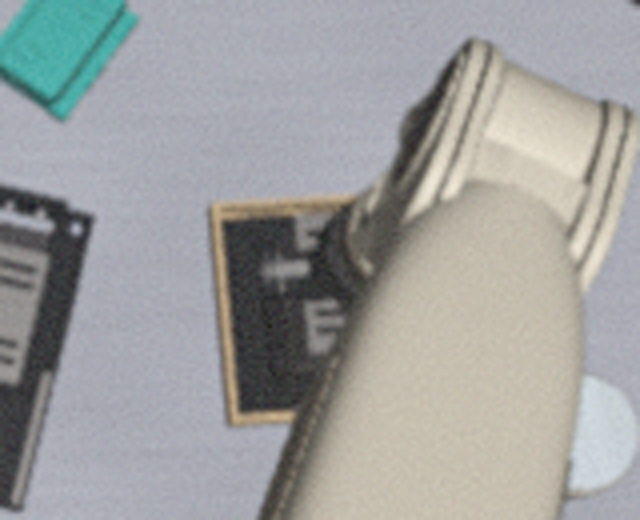

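Side view: the pack (285,270) hangs over the tray, inside its walls, with the +x end slightly low. Lower it slowly.

```bash
python3 -m crank '[[[1,-7,10,0,255],[0,0,14,0,255],[0,0,10,0,255],[0,0,0,0,255]]]';  python3 -m crank '[[[0,0,2,0,255],[0,0,2,0,255]]]';  python3 - <<'E'
from h import *
from workcell import bot
o=bot.get_obs();go(o,[.542,-.270],.0428,np.radians(92.4));print(o["eef_pos"],o["ft_force"],o["ft_torque"],o["grip_width"])
E
```

```text
clock: 13.1
eef_pos: [0.5447, -0.2716, 0.0557]
tool_rot: [-0.021, 1.0, 0.004, 0.015]
ft_force: [0.5, -0.0, -5.4]
grip_width: 0.0532
clock: 13.35
eef_pos: [0.5452, -0.2717, 0.0518]
tool_rot: [-0.021, 1.0, 0.004, 0.015]
ft_force: [-0.6, 0.4, -7.0]
grip_width: 0.0535
shift now [3.4 1.8 9. ] turn(toolz) 0.01
shift after turning [3.4 1.8 9. ] tilt [ 0.0297  0.0092 -0.9995]
[ 0.54520208 -0.27173033  0.05183742] [-0.58445172  0.41515919 -6.96092535] [ 0.01009536  0.0218911  -0.06133007] 0.05349467065732078
```

```bash
python3 -m crank '[[[0,0,2,0,255],[0,0,2,0,255]]]';  python3 -m crank '[[[0,0,2,0,255],[0,0,2,0,255]]]'; python3 -m crank '[[[0,0,2,0,255],[0,0,2,0,255]]]';python3 - <<'E'
from h import *
from workcell import bot
o=bot.get_obs();go(o,[.542,-.270],.0428,np.radians(92.4));print(o["eef_pos"],o["ft_force"],o["ft_torque"],o["grip_width"])
E
```

```text
clock: 13.6
eef_pos: [0.5457, -0.2718, 0.0481]
tool_rot: [-0.021, 1.0, 0.004, 0.015]
ft_force: [-0.1, 0.7, -5.9]
grip_width: 0.0534
clock: 13.85
eef_pos: [0.5459, -0.2718, 0.0456]
tool_rot: [-0.021, 1.0, 0.004, 0.016]
ft_force: [-6.9, 3.6, 10.4]
grip_width: 0.0532
clock: 14.1
eef_pos: [0.5458, -0.2718, 0.0456]
tool_rot: [-0.021, 1.0, 0.003, 0.017]
ft_force: [-5.1, 2.6, 5.0]
grip_width: 0.0535
shift now [3.9 1.9 2.6] turn(toolz) 0.01
shift after turning [3.9 1.9 2.6] tilt [ 0.0329  0.0074 -0.9994]
[ 0.54584555 -0.27175324  0.04556328] [-5.13082756  2.63118662  5.02269589] [ 0.31708824  0.80109901 -0.0161048 ] 0.05352275474880452
```

```bash
for i in 1; do python3 -m crank '[[[2,0,5,0,255],[2,0,5,0,255]]]'; python3 -m crank '[[[2,0,5,0,255],[2,0,5,0,255]]]'; done
```

```text
clock: 14.35
eef_pos: [0.5453, -0.2718, 0.0448]
tool_rot: [-0.022, 1.0, 0.003, 0.022]
ft_force: [-8.9, 5.8, 18.2]
grip_width: 0.0535
clock: 14.6
eef_pos: [0.5449, -0.2718, 0.0444]
tool_rot: [-0.022, 0.999, 0.002, 0.027]
ft_force: [-7.0, 4.0, 16.3]
grip_width: 0.0533
```

The tilt is levelling out under light pressure (0.033 → 0.054; target about 0.096). Continue.

```bash
python3 -m crank '[[[2,0,5,0,255],[2,0,5,0,255],[2,0,5,0,255]]]'; python3 -m crank '[[[2,0,5,0,255],[2,0,5,0,255],[2,0,5,0,255]]]'
```

```text
clock: 14.98
eef_pos: [0.5443, -0.2719, 0.0436]
tool_rot: [-0.023, 0.999, 0.001, 0.036]
ft_force: [-8.6, 4.5, 17.7]
grip_width: 0.0537
clock: 15.35
eef_pos: [0.5439, -0.2721, 0.043]
tool_rot: [-0.023, 0.999, 0.0, 0.044]
ft_force: [-9.0, 2.8, 18.6]
grip_width: 0.0535
```

```bash
python3 -m crank '[[[1,0,4,0,255],[1,0,4,0,255]]]'; python3 -m crank '[[[0,0,0,0,255]]]'; python3 - <<'E'
from h import *
from workcell import bot
o=bot.get_obs();go(o,[.542,-.270],.0428,np.radians(92.4));print(o["eef_pos"],o["ft_force"],o["ft_torque"],o["grip_width"])
c=bot.camera("side");np.savez("side7.npz",**c)
p=proj(c,[.54,-.27,.05])[0].astype(int);i=c["img"][max(p[1]-75,0):p[1]+55,p[0]-80:p[0]+80]
cv2.imwrite("pics/side7.png",cv2.convertScaleAbs(cv2.resize(i,None,fx=4,fy=4,interpolation=2),alpha=1.4))
E
```

```text
clock: 15.6
eef_pos: [0.5439, -0.2721, 0.0429]
tool_rot: [-0.024, 0.999, -0.0, 0.048]
ft_force: [-7.5, 2.2, 15.5]
grip_width: 0.0532
clock: 15.72
eef_pos: [0.5442, -0.2723, 0.044]
tool_rot: [-0.024, 0.999, -0.0, 0.049]
ft_force: [0.2, 0.0, -7.0]
grip_width: 0.0534
shift now [2.2 2.4 1. ] turn(toolz) 0.32
shift after turning [2.2 2.4 1. ] tilt [ 0.0974  0.0014 -0.9952]
[ 0.54417144 -0.27232154  0.04403027] [ 0.244876    0.01699181 -6.99454218] [-0.01523484  0.23402946 -0.03585161] 0.05337281261563638
```

View pics/side7.png

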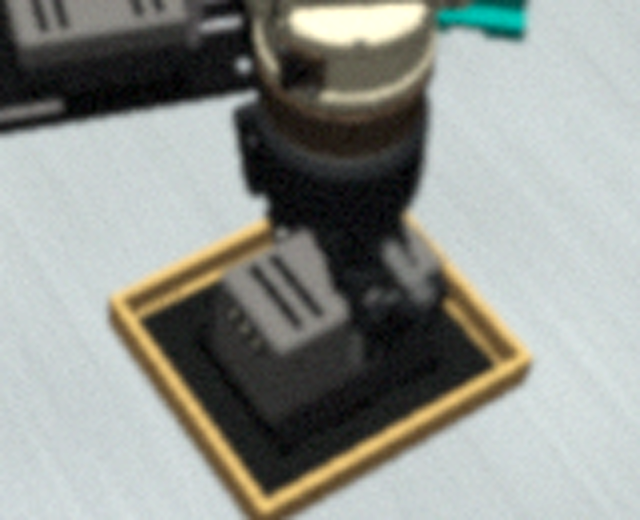

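Pack (285,350) is flat inside the tray, but unloading lifted it by about 1 mm. Lower it again until it carries, then open.

```bash
python3 -m crank '[[[0,0,1.5,0,255],[0,0,1,0,255]]]'; python3 -m crank '[[[0,0,1,0,255]]]'
```

```text
clock: 16.02
eef_pos: [0.5447, -0.2725, 0.0429]
tool_rot: [-0.024, 0.999, -0.001, 0.049]
ft_force: [-6.1, 1.3, 8.5]
grip_width: 0.0532
clock: 16.15
eef_pos: [0.5446, -0.2725, 0.043]
tool_rot: [-0.024, 0.999, -0.0, 0.049]
ft_force: [-4.2, 1.1, 6.6]
grip_width: 0.0538
```

```bash
python3 -m crank '[[[0,0,0.5,0,200],[0,0,0.3,0,150],[0,0,0,0,100],[0,0,0,0,50],[0,0,0,0,0],[0,0,0,0,0],[0,0,0,0,0]]]'; python3 - <<'E'
from h import *
from workcell import bot
o=bot.get_obs();print(o["tool_rot"].round(3))
go(o,o["eef_pos"][:2],.2,np.radians(92.4))
E
```

```text
clock: 17.02
eef_pos: [0.5473, -0.2737, 0.0431]
tool_rot: [-0.024, 0.998, -0.002, 0.051]
ft_force: [-0.3, 0.1, 0.7]
grip_width: 0.0855
[-0.024  0.998 -0.002  0.051]
shift now [ -16.1   -0.9 -156.1] turn(toolz) 0.33
shift after turning [ -16.1   -0.9 -156.1] tilt [ 1.026e-01 -9.000e-04 -9.947e-01]
```

Released, no load. Straight up, then back toward the robot to clear the view.

```bash
python3 -m crank '[[[-1,0,-10,0,0],[-2,0,-20,0,0],[-3,0,-30,0,0],[-4,0,-40,0,0],[-4,0,-40,0,0],[-3,0,-30,0,0],[0,0,0,0,0]]]'; python3 -m crank '[[[40,0,0,0,0],[45,0,0,0,0],[45,0,0,0,0],[45,0,0,0,0],[20,0,0,0,0],[0,0,0,0,0]]]'; python3 - <<'E'
from h import *
from workcell import bot
for n in("side","top"):
    c=bot.camera(n);np.savez(f"{n}8.npz",**c);cv2.imwrite(f"pics/{n}8.png",c["img"])
    q=cloud(c).reshape(-1,3);q=q[(abs(q[:,0]-.543)<.1)&(abs(q[:,1]+.27)<.09)]
    p=q[(q[:,2]>.075)&(q[:,2]<.1)]
    if len(p)>50:
        A=np.c_[p,np.ones(len(p))];k=np.linalg.lstsq(np.c_[p[:,:2],np.ones(len(p))],p[:,2],rcond=None)[0]
        print(n,len(p),p[:,2].mean(),"slopes",k[:2],cv2.minAreaRect((p[:,:2]*1000).astype(np.float32)))
E
```

```text
clock: 17.9
eef_pos: [0.5472, -0.2729, 0.2236]
tool_rot: [-0.024, 0.998, -0.003, 0.053]
ft_force: [-0.1, 0.4, 0.3]
grip_width: 0.0852
clock: 18.65
eef_pos: [0.3456, -0.2799, 0.197]
tool_rot: [-0.024, 0.998, -0.001, 0.05]
ft_force: [0.5, -1.3, 0.2]
grip_width: 0.0853
side 1295 0.08358110467141786 slopes [0.00681402 0.03488973] ((539.4741821289062, -275.28564453125), (101.22638702392578, 54.616455078125), 2.345506429672241)
top 689 0.08462870439156839 slopes [ 0.00453742 -0.01451311] ((541.3946533203125, -274.8013610839844), (101.36243438720703, 56.13626480102539), 2.2351629734039307)
```

View pics/side8.png

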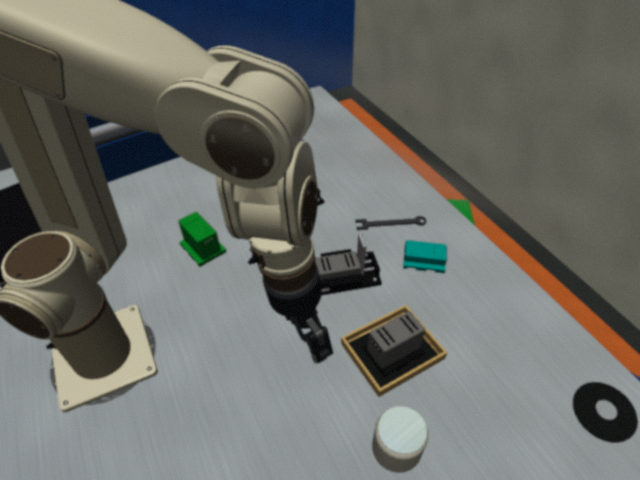

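View pics/top8.png

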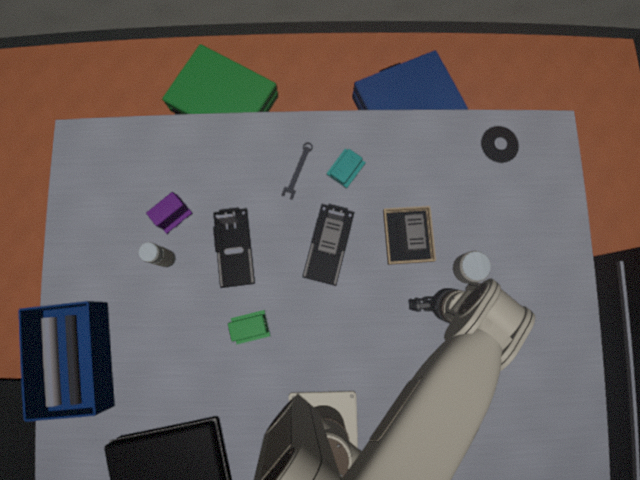

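Pack in the tray at top (415,232) and side (397,342). Its top is at 0.084 m (5+80 mm expected), flat and centred within a few mm. Last I compare the bystanders and dock plates, then hand in.

```bash
python3 - <<'E'
from h import *
from workcell import bot
a=load("top0.npz");b=load("top8.npz")
for n,(x,y,r) in dict(can=(155,253,22),tin=(470,262,17),spanner=(297,170,32),slim=(330,240,45),green=(249,326,25),purple=(170,212,25),turq=(346,168,20)).items():
    d=cv2.absdiff(cv2.GaussianBlur(a["img"],(5,5),0),cv2.GaussianBlur(b["img"],(5,5),0))[y-r:y+r,x-r:x+r].max(2);print(n,"changed px",(d>30).sum())
for c in(a,b):
    q=cloud(c)[195:300,190:290].reshape(-1,3);p=q[(q[:,2]>.102)&(q[:,2]<.118)];D=todock(p);D=D[(abs(D)<[.12,.06]).all(1)]
    print("plate1",np.median(D,axis=0).round(4))
print(bot.get_obs()["ft_force"].round(1)); bot.job_done()
E
```

```text
can changed px 0
tin changed px 0
spanner changed px 0
slim changed px 0
green changed px 0
purple changed px 0
turq changed px 0
plate1 [ 0.0729 -0.001 ]
plate1 [ 0.0732 -0.0012]
[-0.1 -0.6  1.2]
the job is handed in; nothing more can be done
```

I pressed dock_1's ejector to its end stop and the tall pack moved out about 46 mm to the second catch. I then drew it straight out of the rails, set it down in the plywood tray and handed the job in at about 19 s of the 58 s allowed.

**Last checks:**
- **Pack:** it is upright, with its top at 0.084 m (0.085 m expected). It sits within about 6 mm of the tray centre.
- **Ejector:** the plate is back at its rest position to within 0.3 mm.
- **Other items:** the slim pack and its ejector, the can, tin, spanner and look-alikes show no change in the top picture.
- **Arm:** clear of everything, with about 1 N of residual force reading.

**What did not go smoothly:**
- **Gripper tilt:** pushing the ejector tilted the gripper by about 5°. Most of that tilt came off while carrying, so the pack arrived at the tray with one end about 4° low.
- **Set-down:** I levelled the pack against the tray floor with about 18 N before releasing it. Unloading then lifted it about 1 mm, so I lowered it again before opening the fingers.
- **Camera disagreement:** the two cameras give opposite small sideways slopes for the pack's top (+0.035 and -0.015). I put this down to depth noise and take the pack as flat.

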